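Post a bearing ring through the sprung lid of a parts box

ROBOT

A 7-joint arm with a two-finger parallel gripper is mounted at the origin on a cart in front of the work surface, level with it; the furniture and walls round the work are solid. World frame = base frame: x ahead of the robot, y to its left, z up, the work surface at z = 0. Lengths are in m, angles in rad, forces in N, time in s.
With the tool pointing down it reaches from about 0.425 to 1.025 m from the base axis. Payload 9.4 kg.
Tool frame: the origin (TCP) lies on the centre line of the jaws, within the pads' length; the fingertips stand 8 mm ahead of it and the grasp point (between the pads) lies 11 mm behind it (finger_overhang is the distance from the TCP to the fingertips, in m); z points along the fingers, y is the line along which they close (so a half turn about z gives the same grasp; the last joint's range is limited). The gripper opens to 85 mm and grips with 20 to 120 N. Pads are 22 mm wide; open, the fingers measure 114 mm over their backs; the gripper's body (76 mm by 85 mm) begins 54 mm behind the grasp point. The pads swing forward as they close: fully open they stand 13 mm farther back than shut.
Start: joints at [-1.273, 0.599, -0.003, 1.599, 0.002, 0.943, -0.08], TCP at [0.265, 0.675, 0.239] pointing down, gripper open.
Joint ranges: [-2.57, 2.57], [-0.35, 1.97], [-1.29, 1.29], [0.11, 2.56], [-1.05, 4.19], [0.11, 1.86], [-2.63, 2.63]. Speed limits (rad/s): [2.22, 2.22, 3.01, 3.01, 3.14, 3.14, 3.14].

INTERFACE

Orientations are given as a unit quaternion [w, x, y, z].
In Python, from bench import * gives the robot as it stands.
- The arm moves only by the shell command python3 -m jog 'ROWS'. ROWS is text: rows parted by semicolons, each of 5 numbers parted by spaces: the gripper's target within -1 to 1 (shut at 1, half-way at 0, fully open at -1), then the shift along the tool's x, y, z in cm, then the turn about the tool's z in degrees. In form: gripper x y z twist; .... A call has exactly 8 rows; each row shifts and turns the commanded pose from where the row before left it, along the tool's axes as they then stand; what a row does not reach is not made up. A row lasts 1/12 s, in which the tool goes at most 41.7 mm and 7.16 degrees, less where a joint would pass 70% of its speed; a pose out of reach is approached as far as the arm can. A call is refused whole if a number of a shift passes 4.17 or a number of a turn 7.16, either way. A call with a gripper value outside its range is refused whole. The fingers move at their own pace and stop on an object; the grip force is fixed at half the most. Time passes only in rows, so rows that do not move let the fingers close, or fill a call up. It gives the time, the measured TCP pose, the force, the opening and the grip force at its end, in the units of the state.
- get_obs(): the state, without advancing time (a new reading comes with each control period).
- get_image(name): name is "scene" or "top" or "wrist"; returns a dict with "pixels" (384x512x3 uint8, red, green, blue), "fov_y" (degrees; the focal length in pixels is half the picture's height over the tangent of half this angle, whatever the lens; pixels are square), "cx", "cy" (the principal point, pixels), "k1" (the pictures are not rectified: a ray, as slopes to the right and down, at radius r is drawn at 1 + k1 r^2 times it, then the intrinsics apply), "origin" and "rotation" of the camera in the world. Camera axes: x right, y down, z forward; pixel columns grow to the right and rows downward; lengths in m; the calibration is good to about 2 mm. A picture is of the moment at which its call begins. There is no depth.
- hand_in(): hands the job in; it is judged then, once.
Trained networks look in a picture, given as the dict that the camera call returned (one of the last four; its "shot" number tells which), for a name from the list of things; names that differ only in an ending like _2 or _b are one class to them, and where a whole thing is asked for, a point or a joint stands for the part that bears it (a point fixed in the world has none). Each returns a list of dicts, best first, with "p" (0 to 1); they miss things now and then, are a little off and sometimes report something else, mostly with a low value. They report only what shows in the picture. A call takes as long as a camera call.
- recognise(picture, query): "xy" ([column, row] as shares, 0 to 1, of the picture: columns of its width, rows of its height, amid what is visible of it).
The state is a dict: "time": time; "joints": joint angles; "joint_vel": joint speeds; "tau": joint torques, N m; "position": TCP position; "orientation": TCP orientation; "force": force on the tool from outside, world axes, zero at the start; "ft_torque": the same for the moment, N m; "finger_gap": finger opening in m; "gripper_force": force on a finger pad.
Only numpy, scipy, OpenCV 4.12 (cv2) and the standard library are available. Lean on these libraries where they do the work, as an engineer would, in place of code of your own. Each camera call takes 0.05 s, during which the arm holds its last target. There are 200 camera calls.

TASK

Post the small bearing ring into the blue parts box without picking it up: press the red bar down with one finger to swing the sprung lid open, and with the other finger push the ring forward along the lane until it drops inside. Keep the lid open until the ring is down in the box, then take the hand away so that the lid closes by itself. Do not lift the ring, and leave the nut, the bolt and the other things lying about where they are.

Things in the scene. Friction and masses are not known exactly. Their poses are not given: they have to be found in the camera images.
- box: Blue sheet-metal parts box, fixed to the bench, 275 x 226 x 125 mm tall. Origin at bench height, under the point lane_end. Its x points along the lane in the pushing direction (away from the robot), y left, z up; box coordinates are in mm. Its top is grey. Walls x = -150 to 125, y = -112 to 114; inner floor z = 8.
- lane_end (a point): Where the deck ends and the lid begins, on the lane's centre line, at deck height (box 0, 0, 125), axes as the box. The deck runs back from here to x = -150; the lane on it is 61 mm wide, y = -30.5 to 30.5, between slippery white guides 8 mm high. The top right of it (y = -112 to -35, x up to 120) is fixed, at deck height.
- opening (a point): Centre of the box's opening, at deck height (box 59, 30, 125). The opening, x = 0 to 118, y = -32 to 92, is shut by the aluminium lid, flush with the deck. The lid swings down into the box about a hinge line parallel to x at y = 100, z = 145, left of the bar; hinge lugs and barrel reach z = 152, the left wall z = 133.
- lid (a joint): Angle of the sprung lid (rad): 0 shut, positive as it swings down and open, stop at 0.75. A spring shuts it in about half a second. It takes about 8 N on the red bar to start it and 10 to 13 N to hold it open; the ring's weight alone does not open it. At 0.5 or more the ring falls into the box when pushed off the deck's end.
- bar (a point): Point on the top line of the red press bar (lid shut: box 0, 60, 158; 33 mm above the deck). Smooth round bar, 18 mm diameter, fixed to the lid, parallel to x, left of the lane, x = -139 to 114, so beside the whole lane. Pressed down, its middle moves to y = 65 and its top is 9 mm above the deck at 0.62 rad, 5 mm at the stop. A finger slides along it easily.
- ring: Small steel bearing ring, 56 mm outside diameter, 22 mm tall, about 0.2 kg, lying flat on the deck in the lane, 50 to 85 mm before the lid. Origin at the centre of its underside, z up.
- nut: Dark hexagon nut, 36 x 42 x 19 mm, lying on the fixed top of the box, right of the lid. Leave it alone. Origin at the centre of its underside.
- bolt: Big hexagon bolt, 71 mm long, 26 mm tall, lying on the box's grey top right of the lane. Leave it alone. Origin at the centre of its underside.
- putty_scraper: Scraper with a wooden handle, 175 x 63 x 18 mm, on the bench left of the box. Leave it alone. Origin at the centre of its underside.
- bracket: Dark cast bracket, 46 x 48 x 56 mm, on the bench in front of the box to the right. Leave it alone. Origin at the centre of its underside.

How it is judged:
On the way, in this order (a step that is already met when the one before it is completed fails the run):
1. a finger holds the lid open while the ring still lies on the deck (value of joint lid above 0.35 rad and contact force between the fingers and lid above 1 N and z of ring in the frame of box above 0.115 m and x of ring in the frame of box below 0.005 m), for 0.15 s.
2. the ring has dropped into the box while a finger still holds the lid open (z of ring in the frame of box below 0.09 m and value of joint lid above 0.35 rad and contact force between the fingers and lid above 1 N), for 0.1 s.
At the end, for the whole second after the job is handed in: The ring is inside the box (its underside's centre at least 55 mm below the deck, within the walls) and the lid is shut again (within 0.05 rad) (z of ring in the frame of box between 0 and 0.07 m and x of ring in the frame of box between -0.145 and 0.12 m and y of ring in the frame of box between -0.107 and 0.109 m and value of joint lid below 0.05 rad); the robot touches nothing.
It fails at once if the ring is lifted more than 15 mm off the deck (z of ring in the frame of box above 0.14 m).
It fails at once if the nut is moved by more than 20 mm (distance of nut from where it was at the start of the episode above 0.02 m).
It fails at once if the bolt is moved by more than 20 mm (distance of bolt from where it was at the start of the episode above 0.02 m).
It fails at once if the scraper or the bracket is moved by more than 20 mm (distance of any of putty_scraper, bracket from where it was at the start of the episode above 0.02 m).
It also fails if it takes over 38 s, if anything falls off the work surface, if the arm or the gripper's body presses on something with over 40 N, if the wrist force passes 120 N, or if a joint passes its speed limit or range.

## Working session

There is one attempt and no reset: what is moved stays moved. The work goes in short steps, Python scripts to look and compute and a shell command to move; the robot and the scene stay as the last step left them, time stands still between calls to the robot, and variables do not carry over. Pictures are saved under pics/ and viewed, at most 13 in all, crops included, and the job is handed in when it is done.

```bash
ls; mkdir -p pics
cat > h.py <<'E'
from bench import *
import numpy as np, cv2
def K(p):
    h,w=p["pixels"].shape[:2]; f=h/2/np.tan(np.radians(p["fov_y"])/2)
    return np.array([[f,0,p["cx"]],[0,f,p["cy"]],[0,0,1.]])
def ray(p,u,v):
    q=cv2.undistortPointsIter(np.array([[[u,v]]],float),K(p),np.array([p["k1"],0,0,0,0.]),None,None,(3,50,1e-9))[0,0] 
    # drawn = ray*(1+k1 r^2)
    return np.array(p["rotation"])@np.array([q[0],q[1],1.])
def onz(p,u,v,z):
    d=ray(p,u,v);o=np.array(p["origin"]);return o+d*(z-o[2])/d[2]
def proj(p,X):
    c=np.array(p["rotation"]).T@(np.array(X,float)-np.array(p["origin"])); s=c[:2]/c[2]
    s=s*(1+p["k1"]*(s@s)); k=K(p); return np.array([k[0,0]*s[0]+k[0,2],k[1,1]*s[1]+k[1,2]])
def save(p,n,crop=None,s=1):
    im=p["pixels"][:,:,::-1]
    if crop: a,b,c,d=crop; im=im[b:d,a:c]
    cv2.imwrite("pics/"+n,cv2.resize(np.ascontiguousarray(im),None,fx=s,fy=s,interpolation=cv2.INTER_CUBIC))
E
python3 - <<'E'
from h import *
o=get_obs();print(o)
for n in("top","scene"):
    p=get_image(n);save(p,n+"0.png",s=1.5);print(n,p["origin"],np.round(p["rotation"],3).tolist(),p["fov_y"],p["k1"])
    for q in("box","ring","bar","lid","nut","bolt","bracket","putty_scraper"):
        for r in recognise(p,q)[:2]:
            u,v=r["xy"][0]*512,r["xy"][1]*384;print(q,round(r["p"],2),round(u),round(v),onz(p,u,v,.125).round(3))
E
```

```text
pics
{'time': 0.0, 'joints': array([-1.27271755,  0.60014082, -0.00250447,  1.60013862,  0.00178788,
        0.94286951, -0.0798292 ]), 'joint_vel': array([-0.00072973, -0.00058113,  0.00036853, -0.0009116 , -0.00011125,
        0.00023353, -0.00116591]), 'tau': array([ 2.67251744e-04, -7.76468754e+01,  1.56496592e+00, -2.58007210e+01,
        1.23696381e-02,  9.29575064e-03,  5.02545717e-06]), 'position': array([0.26526549, 0.6742401 , 0.23840303]), 'orientation': array([-6.81202004e-05,  1.86299394e-01,  9.82492713e-01, -7.74211879e-04]), 'force': array([ 0.07345598, -0.08205685,  0.04657475]), 'ft_torque': array([-0.00354275, -0.07557412,  0.01349398]), 'gripper_force': 0.0, 'finger_gap': 0.08520261161079154}
top [0.37451381 0.07701545 1.20139813] [-0.041, 0.71, -0.702, 0.043] 49.422310856822264 -0.0475697889045499Traceback (most recent call last):
  File "<stdin>", line 7, in <module>
  File "h.py", line 11, in onz
    d=ray(p,u,v);o=np.array(p["origin"]);return o+d*(z-o[2])/d[2]
  File "h.py", line 9, in ray
    return np.array(p["rotation"])@np.array([q[0],q[1],1.])
           ~~~~~~~~~~~~~~~~~~~~~~~^~~~~~~~~~~~~~~~~~~~~~~~~
ValueError: matmul: Input operand 1 has a mismatch in its core dimension 0, with gufunc signature (n?,k),(k,m?)->(n?,m?) (size 3 is different from 4)
```

```bash
cat >> h.py <<'E'
from scipy.spatial.transform import Rotation as Ro
def R(q): return Ro.from_quat([q[1],q[2],q[3],q[0]]).as_matrix()
E
sed -i 's/np.array(p\["rotation"\])/R(p["rotation"])/' h.py
python3 - <<'E'
from h import *
print(R(get_obs()["orientation"]).round(3))
for n in("top","scene"):
    p=get_image(n);save(p,n+"0.png",s=1.5);print(n,p["origin"])
    for q in("box","ring","bar","lid","nut","bolt","bracket","putty_scraper"):
        for r in recognise(p,q)[:2]:
            u,v=r["xy"][0]*512,r["xy"][1]*384;print(q,round(r["p"],2),round(u),round(v),onz(p,u,v,.125).round(3))
E
```

```text
[[-0.931  0.366 -0.   ]
 [ 0.366  0.931 -0.001]
 [-0.    -0.001 -1.   ]]
top [0.37451381 0.07701545 1.20139813]
box 0.96 280 178 [0.538 0.004 0.125]
box 0.65 348 247 [ 0.362 -0.172  0.125]
ring 0.83 286 204 [ 0.47  -0.013  0.125]
bar 0.6 266 158 [0.592 0.042 0.125]
lid 0.85 265 157 [0.595 0.044 0.125]
nut 0.68 302 130 [ 0.669 -0.053  0.125]
bolt 0.68 317 194 [ 0.497 -0.091  0.125]
bracket 0.58 346 246 [ 0.363 -0.166  0.125]
putty_scraper 0.69 153 142 [0.631 0.34  0.125]
scene [-0.22726389 -0.6120673   0.83886135]
box 0.72 285 222 [ 0.466 -0.065  0.125]
ring 0.66 274 210 [ 0.484 -0.015  0.125]
bar 0.59 280 182 [0.589 0.053 0.125]
bar 0.5 285 222 [ 0.468 -0.066  0.125]
lid 0.96 280 182 [0.591 0.056 0.125]
nut 0.58 330 182 [ 0.68  -0.046  0.125]
bolt 0.57 304 220 [ 0.504 -0.095  0.125]
bracket 0.68 296 307 [ 0.277 -0.252  0.125]
putty_scraper 0.63 287 220 [ 0.475 -0.065  0.125]
putty_scraper 0.6 214 170 [0.509 0.232 0.125]
```

View pics/top0.png

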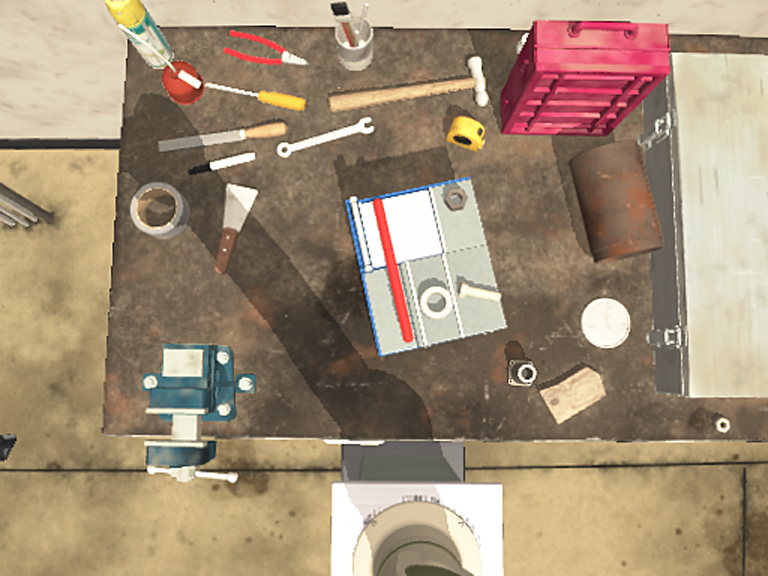

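View pics/scene0.png

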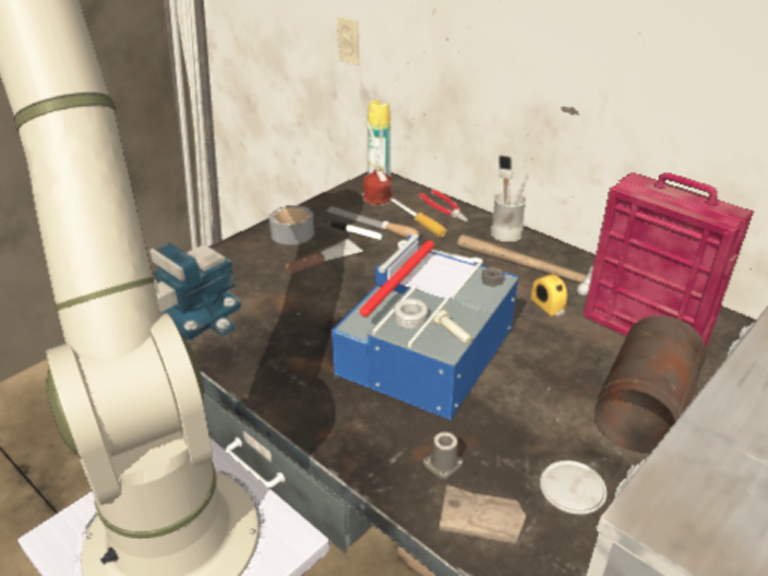

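```bash
cat >> h.py <<'E'
from scipy.optimize import least_squares
def bx(P,X): # box -> world, P=(x,y,yaw), X in mm
    c,s=np.cos(P[2]),np.sin(P[2]); X=np.array(X)/1000.
    return np.array([P[0]+c*X[0]-s*X[1],P[1]+s*X[0]+c*X[1],X[2]])
def inv(P,W):
    c,s=np.cos(P[2]),np.sin(P[2]); d=np.array(W[:2])-P[:2]; return np.array([c*d[0]+s*d[1],-s*d[0]+c*d[1],W[2]])*1000
E
python3 - <<'E'
from h import *
p=get_image("top")
M=[((-150,114,125),(380,355)),((-150,-112,125),(507,325)),((125,-112,125),(470,178)),((-139,60,149),(409,343)),((114,60,149),(377,200))]
f=lambda P:np.concatenate([proj(p,bx(P,X))*1.5-u for X,u in M])
r=least_squares(f,[.55,0,.2],x_scale=[.1,.1,.1]);P=r.x;print(P,r.fun.round(1));np.save("P.npy",P)
for q in("ring","nut","bolt"):
    c=recognise(p,q)[0]["xy"];print(q,inv(P,onz(p,c[0]*512,c[1]*384,.147 if q=="ring" else .14)))
p2=get_image("scene")
c=recognise(p2,"ring")[0]["xy"];print("ring sc",inv(P,onz(p2,c[0]*512,c[1]*384,.140)))
im=p["pixels"].copy()
for x,y,z in[(0,-30,125),(0,30,125),(-150,30,125),(0,60,158),(-150,-30,125),(118,-32,125),(-150,-112,125),(125,-112,125)]:
    cv2.circle(im,tuple(proj(p,bx(P,(x,y,z))).round().astype(int).tolist()),1,(255,0,255),-1)
q=dict(p);q["pixels"]=im;save(q,"fit.png",(215,105,350,245),4)
E
```

```text
[ 0.55583023 -0.00338455  0.23331022] [-0.4  1.2  0.5  2.2 -0.2 -2.1  0.6 -0.4 -0.4 -1.1]
ring [-88.36907158  15.60521861 147.        ]
nut [100.53260813 -68.95726745 140.        ]
bolt [-90.00308154 -80.24271707 140.        ]
ring sc [-90.04717264   1.98623673 140.        ]
```

View pics/fit.png

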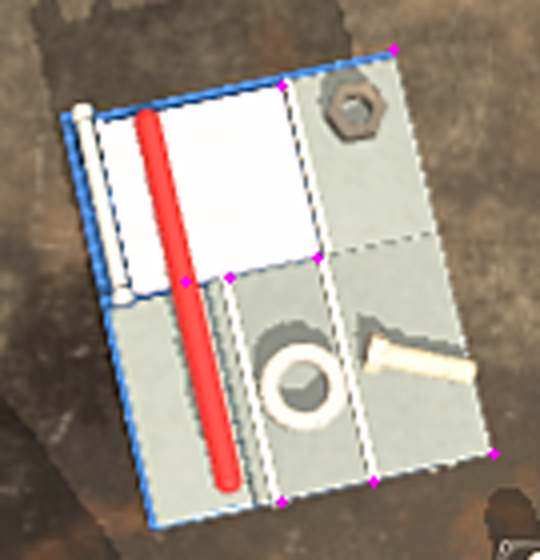

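```bash
python3 -m jog '-0.1 0 0 -3 -7; -0.1 0 0 -3 -7; -0.1 0 0 0 -7; -0.1 0 0 0 -7; -0.1 0 0 0 -6.9; -0.1 0 -4 0 0; -0.1 0 -4 0 0; -0.1 0 -4 0 0'
python3 -m jog '-0.1 0 -4 0 0; -0.1 0 -4 0 0; -0.1 0 -4 0 0; -0.1 0 -4 0 0; -0.1 0 -4 0 0; -0.1 0 -4 0 0; -0.1 0 -4 0 0; -0.1 0 -4 0 0'
cat > st.py <<'E'
from h import *
P=np.load("P.npy")
o=get_obs();A=R(o["orientation"]);print("t",o["time"],"box xyz mm",inv(P,o["position"]).round(1),"tool y yaw-90-boxyaw",np.degrees(np.arctan2(A[1,1],A[0,1])-P[2])-90,"tilt",A[:,2].round(3),"gap",o["finger_gap"],"F",o["force"].round(1))
E
python3 st.py; python3 -c "
from h import *
P=np.load('P.npy');p=get_image('top');print(inv(P,onz(p,290.75,201.75,.147)))"
```

```text
time: 1.97
position: [0.2932, 0.5566, 0.2988]
orientation: [-0.0, -0.117, 0.993, -0.0]
force: [1.2, 0.3, -0.2]
finger_gap: 0.0469
gripper_force: 0.0
time: 2.63
position: [0.3677, 0.2448, 0.2996]
orientation: [0.0, -0.117, 0.993, 0.0]
force: [1.7, 0.7, 0.6]
finger_gap: 0.0471
gripper_force: 0.0
t 2.6333 box xyz mm [-125.6  285.   299.6] tool y yaw-90-boxyaw 0.06028766648972805 tilt [ 0.001  0.001 -1.   ] gap 0.047086480762138415 F [1.7 0.7 0.6]
[-83.14121014   0.91732898 147.        ]
```

```bash
python3 -m jog '-0.1 0 -4 0 0; -0.1 0 -4 0 0; -0.1 0 -4 0 0; -0.1 0 -4 1 0; -0.1 0 -4 1 0; -0.1 0 -4 2 0; -0.1 0 -1 2 0; -0.1 0 0 0 0'
python3 st.py
python3 - <<'E'
from h import *
P=np.load('P.npy')
p=get_image("wrist");save(p,"w1.png",s=1.5);print(p["origin"])
print([ (X,proj(p,bx(P,X)).round()*1.5) for X in [(-139,60,158),(-111,0,147),(-83,0,147)]])
E
```

```text
time: 3.35
position: [0.4242, 0.0033, 0.2384]
orientation: [-0.002, -0.114, 0.993, -0.0]
force: [-0.2, -0.1, -1.2]
finger_gap: 0.0471
gripper_force: 0.0
t 3.35 box xyz mm [-126.5   36.9  238.4] tool y yaw-90-boxyaw -0.23167454796542586 tilt [-0.003 -0.001 -1.   ] gap 0.04710667086354474 F [-0.2 -0.1 -1.2]
[ 0.35318491 -0.01273909  0.37343237]
[((-139, 60, 158), array([429., 276.])), ((-111, 0, 147), array([322.5, 316.5])), ((-83, 0, 147), array([325.5, 360. ]))]
```

View pics/w1.png

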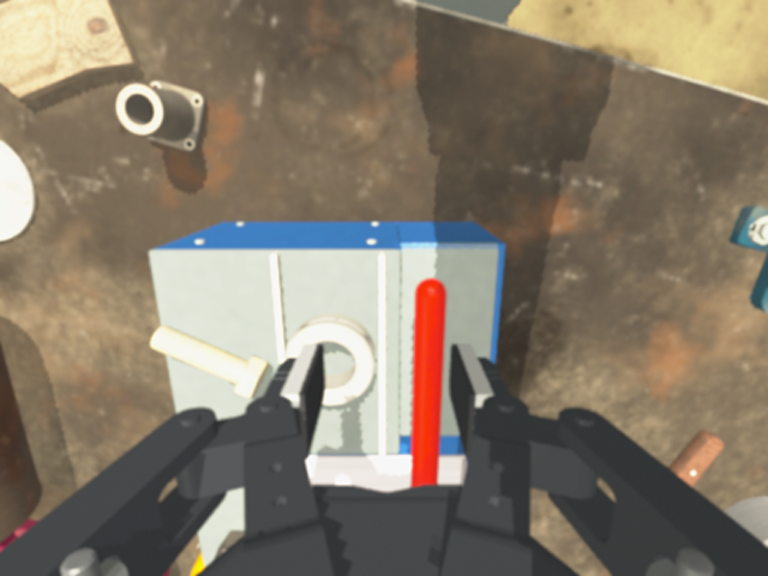

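```bash
python3 -m jog '-0.1 0.2 -0.5 1.5 0; -0.1 0 0 1.5 0; -0.1 0 0 1.5 0; -0.1 0 0 1.5 0; -0.1 0 0 0.5 0; -0.1 0 0 0 0; -0.1 0 0 0 0; -0.1 0 0 0 0'
python3 st.py
python3 - <<'E'
from h import *
p=get_image("wrist");save(p,"w2.png",s=1.5)
E
```

```text
time: 4.07
position: [0.4247, 0.0014, 0.1766]
orientation: [0.001, -0.117, 0.993, 0.0]
force: [-0.1, -0.4, 0.5]
finger_gap: 0.0469
gripper_force: 0.0
t 4.0667 box xyz mm [-126.4   35.   176.6] tool y yaw-90-boxyaw 0.10043824963956638 tilt [ 0.001  0.    -1.   ] gap 0.04693796563192598 F [-0.1 -0.4  0.5]
```

View pics/w2.png

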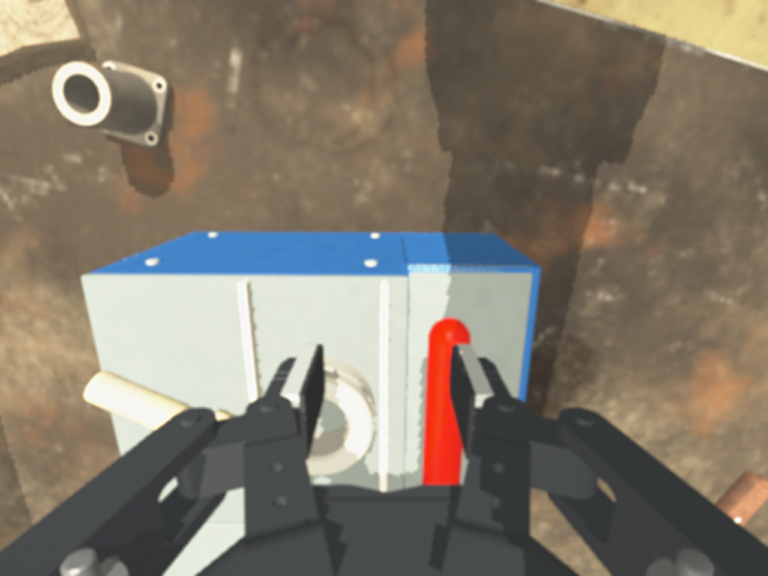

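Run:
```python
from h import *
P=np.load('P.npy')
p=get_image("wrist")
for X in [(-137.4,11.6,168),(-115.4,11.6,168),(-137.4,58.5,168),(-115.4,58.5,168),(-111,0,147),(-55,0,147),(-139,60,158),(0,30,133),(-150,-30,133)]: print(X,(proj(p,bx(P,X))*1.5).round())
```

```text
(-137.4, 11.6, 168) [323. 331.]
(-115.4, 11.6, 168) [326. 383.]
(-137.4, 58.5, 168) [449. 331.]
(-115.4, 58.5, 168) [446. 383.]
(-111, 0, 147) [307. 367.]
(-55, 0, 147) [313. 471.]
(-139, 60, 158) [449. 318.]
(0, 30, 133) [377. 533.]
(-150, -30, 133) [241. 274.]
```

```bash
python3 -m jog '-0.1 0 -0.2 0 5; -0.1 0 0 0 5; -0.1 0 0 0 0; -0.1 0 0 0.5 0; -0.1 0 0 0 0; -0.1 0 0 0 0; -0.1 0 0 0 0; -0.1 0 0 0 0'
python3 st.py
python3 - <<'E'
from h import *
print(get_obs()["joints"].round(2))
p=get_image("wrist");save(p,"w3.png",(150,180,350,330),4)
E
```

```text
time: 4.83
position: [0.4247, -0.0011, 0.1706]
orientation: [-0.0, -0.03, 1.0, 0.0]
force: [0.0, -0.0, -0.1]
finger_gap: 0.0471
gripper_force: 0.0
t 4.8333 box xyz mm [-127.1   32.5  170.6] tool y yaw-90-boxyaw -9.900574924740923 tilt [-0.  0. -1.] gap 0.04709044433440018 F [ 0.  -0.  -0.1]
[-0.2   0.36  0.09  2.34 -0.08  0.44  1.59]
```

View pics/w3.png

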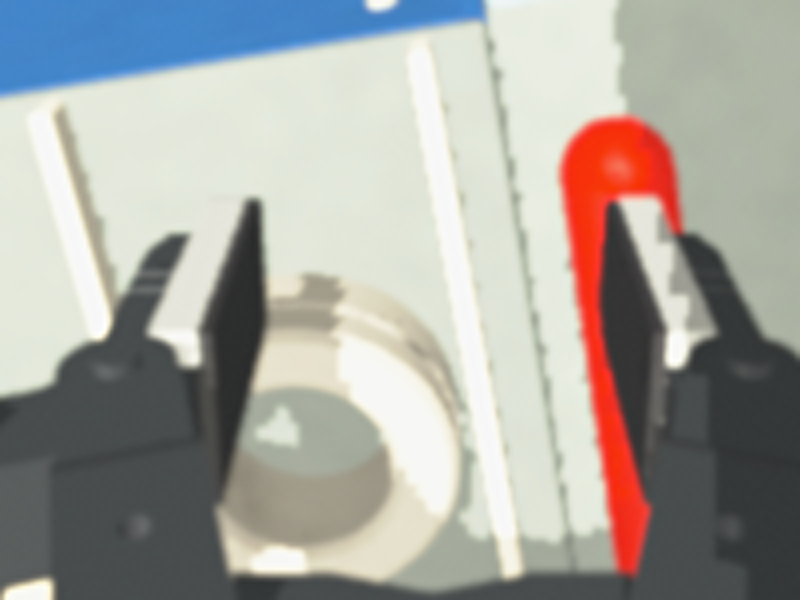

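Run:
```python
from h import *
P=np.load('P.npy')
p=get_image("wrist")
for z in(.155,.160,.165,.170,.175):
    a=inv(P,onz(p,215.5,229.5,z));b=inv(P,onz(p,216.3,260,z));print(z,a.round(1),b.round(1),np.linalg.norm(a-b))
print("ring rear bottom",inv(P,onz(p,150+330/4,180+272/4,.125)),inv(P,onz(p,150+325/4,180+325/4,.147)))
```

```text
0.155 [-133.7    8.9  155. ] [-113.4    4.8  155. ] 20.65134202494242
0.16 [-135.9   10.1  160. ] [-116.3    6.2  160. ] 19.96478450239771
0.165 [-138.    11.3  165. ] [-119.1    7.6  165. ] 19.278226979853002
0.17 [-140.2   12.5  170. ] [-122.     8.9  170. ] 18.59166945730835
0.175 [-142.4   13.8  175. ] [-124.8   10.3  175. ] 17.905111934763628
ring rear bottom [-104.0258598    10.48597486  125.        ] [-106.29019946   12.06139534  147.        ]
```

```bash
python3 -m jog '-0.1 0 0 0.6 0; -0.1 0 0 0.6 0; -0.1 0 0 0.6 0; -0.1 0 0 0.6 0; -0.1 0 0 0.5 0; -0.1 0 0 0 0; -0.1 0 0 0 0; -0.1 0 0 0 0'
python3 st.py
python3 - <<'E'
from h import *
p=get_image("scene");save(p,"s2.png",(200,130,360,270),4)
E
```

```text
time: 5.6
position: [0.4255, -0.0015, 0.1416]
orientation: [0.001, -0.03, 1.0, -0.0]
force: [0.7, -2.6, 9.4]
finger_gap: 0.0467
gripper_force: 4.7
t 5.6 box xyz mm [-126.4   31.9  141.6] tool y yaw-90-boxyaw -9.977062181143879 tilt [ 0.002 -0.    -1.   ] gap 0.04669407399622445 F [ 0.7 -2.6  9.4]
```

View pics/s2.png

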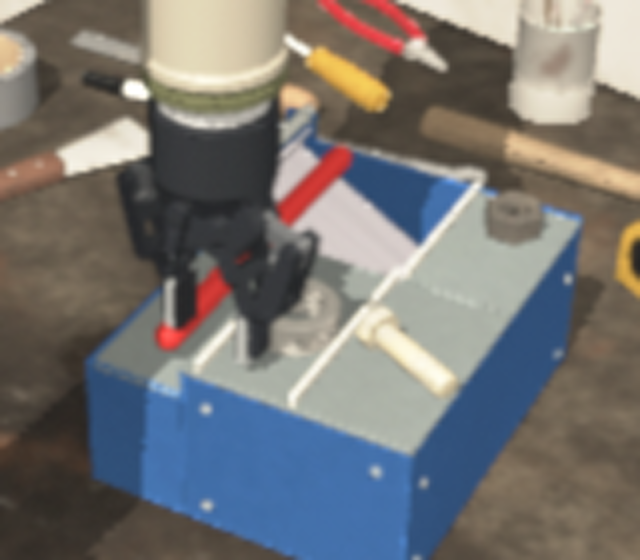

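```bash
python3 -m jog '-0.1 0 0 0.1 -5; -0.1 0 0 0 -5; -0.1 -0.8 0 0 0; -0.1 -1 0 0 0; -0.1 -1 0 0 0; -0.1 -1 0 0 0; -0.1 -1 0 0 0; -0.1 0 0 0 0'
python3 st.py
python3 - <<'E'
from h import *
p=get_image("scene");save(p,"s3.png",(200,130,360,270),4)
E
```

```text
time: 6.32
position: [0.4728, 0.0094, 0.1405]
orientation: [0.0, -0.117, 0.993, -0.0]
force: [1.9, -3.5, 9.3]
finger_gap: 0.0468
gripper_force: 4.8
t 6.3167 box xyz mm [-77.8  31.6 140.5] tool y yaw-90-boxyaw 0.026499852285553516 tilt [ 0.001 -0.001 -1.   ] gap 0.04679108980968653 F [ 1.9 -3.5  9.3]
```

View pics/s3.png

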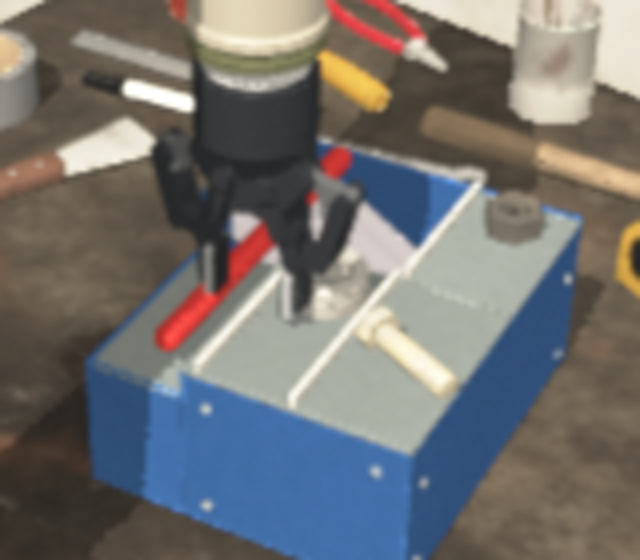

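```bash
python3 -m jog '-0.1 -1.1 0 0 0; -0.1 -1.1 0 0 0; -0.1 -1.1 0 0 0; -0.1 -1.1 0 0 0; -0.1 -1.1 0 0 0; -0.1 -1.1 0 0 0; -0.1 -1.1 0 0 0; -0.1 -1.1 0 0 0'
python3 -m jog '-0.1 0 0 0 0; -0.1 0 0 0 0; -0.1 0 0 0 0; -0.1 0 0 0 0; -0.1 0 0 0 0; -0.1 0 0 0 0; -0.1 0 0 0 0; -0.1 0 0 0 0' >/dev/null
python3 st.py
python3 - <<'E'
from h import *
P=np.load("P.npy")
a=get_image("scene")["pixels"];b=get_image("top");w=get_image("wrist")
for p in(b,w): 
    for r in recognise(p,"ring")[:2]: print(r["p"],inv(P,onz(p,r["xy"][0]*512,r["xy"][1]*384,.03)),r["xy"])
im=np.hstack([cv2.resize(a[130:270,200:360],(480,420)),cv2.resize(w["pixels"],(320,420))])
cv2.imwrite("pics/s4.png",im[:,:,::-1])
E
```

```text
time: 7.03
position: [0.5572, 0.03, 0.1403]
orientation: [-0.001, -0.117, 0.993, -0.0]
force: [-2.7, -3.8, 9.6]
finger_gap: 0.0472
gripper_force: 4.8
t 7.7 box xyz mm [ 11.4  31.9 141.4] tool y yaw-90-boxyaw 0.024533009799569072 tilt [ 0.005  0.    -1.   ] gap 0.04681015480914778 F [ 2.2 -1.8  9.1]
0.76 [ 53.90527847 -62.45905752  30.        ] [0.3139, 0.5951]
```

View pics/s4.png

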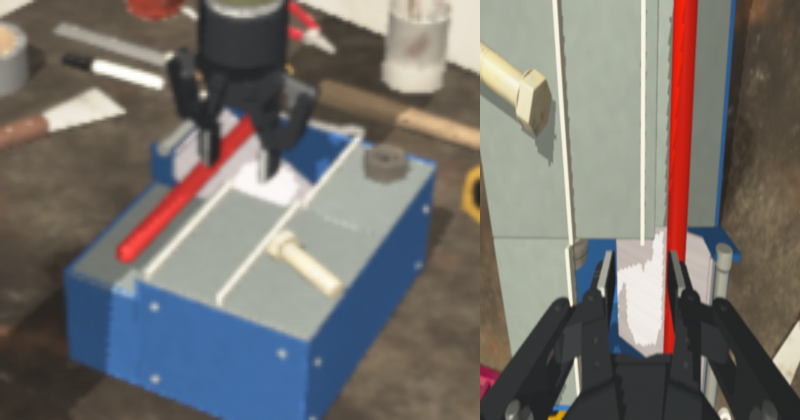

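Run:
```python
from h import *
w=get_image("wrist");save(w,"w5.png",(120,195,280,315),5)
```

```text
(no output)
```

View pics/w5.png

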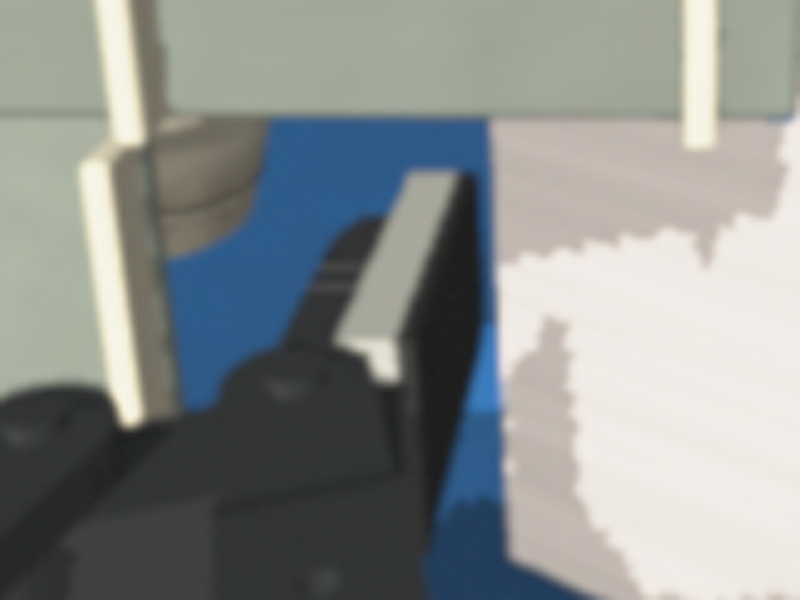

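```bash
python3 -m jog '-0.1 0 0 -1 0; -0.1 0 0 -1.5 0; -0.1 0 0 -2 0; -0.1 0 0 -2 0; -0.1 0 0 -3 0; -0.1 0 0 -3 0; -0.1 0 0 0 0; -0.1 0 0 0 0'
python3 -m jog '-0.1 0 0 0 0; -0.1 0 0 0 0; -0.1 0 0 0 0; -0.1 0 0 0 0; -0.1 0 0 0 0; -0.1 0 0 0 0; -0.1 0 0 0 0; -0.1 0 0 0 0' >/dev/null
python3 st.py
python3 - <<'E'
from h import *
a=get_image("scene");w=get_image("wrist")
im=np.hstack([cv2.resize(a["pixels"][130:270,200:360],(400,350)),cv2.resize(w["pixels"],(400,350))])
cv2.imwrite("pics/s6.png",im[:,:,::-1])
E
```

```text
time: 8.67
position: [0.5575, 0.0309, 0.2672]
orientation: [0.001, -0.117, 0.993, 0.0]
force: [0.3, -0.9, -0.1]
finger_gap: 0.047
gripper_force: 0.0
t 9.3333 box xyz mm [  8.9  32.7 265.6] tool y yaw-90-boxyaw 0.05947883690883771 tilt [-0. -0. -1.] gap 0.04690932942876417 F [-0.1 -0.6  0.1]
```

View pics/s6.png

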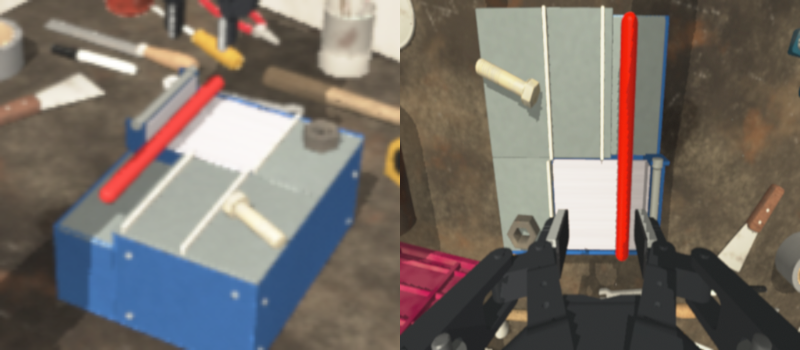

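The last pictures show the lid shut flush, the ring off the deck, the nut and bolt where they were, and the hand clear.

```bash
python3 -c "
from bench import *
print(hand_in())"
```

```text
the job is handed in; nothing more can be done
None
```

I pushed the ring off the deck into the box while holding the lid open. The lid then shut by itself with the hand clear, the nut and bolt stayed put, and I handed the job in at about 9.4 s; the hand-in returned no verdict.

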